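# Feel which stock boxes hold steel and slide them home against the stop rail

### The arm

A 6-joint arm with a two-finger parallel gripper is mounted at the origin on the work surface. World frame = base frame: x ahead of the robot, y to its left, z up, the work surface at z = 0. Lengths are in m, angles in rad, forces in N, time in s.
With the tool pointing down it reaches from about 0.35 to 0.775 m from the base axis. Payload 5.5 kg.
Tool frame: the origin (TCP) lies where the fingers leave the gripper's body, on its centre line; the fingertips stand 73 mm ahead of it and the grasp point (between the pads) lies 54 mm ahead of it; z points along the fingers, y is the direction in which the jaws open and shut (so a half turn about z gives the same grasp; the last joint's range is limited). The gripper opens to 85 mm and grips with 20 to 120 N. Pads are 22 mm wide; open, the fingers measure 114 mm over their backs; the gripper's body (76 mm by 85 mm) begins 54 mm behind the grasp point. The pads swing forward as they close: fully open they stand 13 mm farther back than shut.
Start: joints at [1.174, 0.313, 0.046, 1.304, 0, 1.431], TCP at [0.146, 0.556, 0.304] pointing down, gripper open.
Joint ranges: [-2.76, 2.76], [-0.86, 1.69], [-1.03, 1.26], [-2.2, 2.34], [-1.47, 1.5], [-3.14, 3.14]. Speed limits (rad/s): [2.57, 2.57, 3.14, 3.14, 3.14, 3.14].

### API

Orientations are given as a unit quaternion [w, x, y, z].
In Python, from workcell import env, read_camera, job, cut_out gives the robot as it stands.
- The arm moves only by the tool servo_tool, never from a script. Its argument "deltas" is a list of rows, each an object of numbers: "dx", "dy", "dz": the shift along the world's x, y, z in mm; "rx", "ry", "rz": the turn, a rotation vector about the world's x, y, z in rad; "fingers": the closure, from -1 (fully open) to 1 (shut). A call has 1 to 8 rows; each row shifts and turns the commanded pose from where the row before left it; what a row does not reach is not made up. A row lasts 1/10 s, in which the tool goes at most 50 mm and 8.59 degrees, less where a joint would pass 70% of its speed; a pose out of reach is approached as far as the arm can. A call is refused whole if a number of a shift passes 50 or a number of a turn 0.15, either way. A call with a gripper value outside its range is refused whole. The fingers move at their own pace and stop on an object; "newtons" is the grip in N (left out, the last holds). Time passes only in rows, so rows that do not move let the fingers close. It gives the time, the measured TCP pose, the force and the opening at its end, in the units of the state.
- env.get_state(): the state, without advancing time (a new reading comes with each control period).
- read_camera(name): name is "side" or "top"; returns a dict with "img" (420x560x3 uint8, red, green, blue), "intrinsics" (3x3 intrinsics, pixels), "k1" (the pictures are not rectified: a ray, as slopes to the right and down, at radius r is drawn at 1 + k1 r^2 times it, then the intrinsics apply), "extrinsics" (4x4, takes a point from camera to world coordinates). Camera axes: x right, y down, z forward; pixel columns grow to the right and rows downward; lengths in m; the calibration is good to about 2 mm. A picture is of the moment at which its call begins. There is no depth.
- job.hand_in(): hands the job in, once; it reports no verdict.
Trained networks look in the newest picture that a camera, given by its name, has taken for a name from the list of things; names that differ only in an ending like _2 or _b are one class to them, and where a whole thing is asked for, a point or a joint stands for the part that bears it (a point fixed in the world has none). Each returns a list of dicts, best first, with "confidence" (0 to 1); they miss things now and then, are a little off and sometimes report something else, mostly with a low value. They report only what shows in the picture. A call takes as long as a camera call. They do not tell look-alikes from the thing itself.
- cut_out(target, camera): "region" (420x560 bool, what is visible of it) and "extent" ([left, top, right, bottom] in pixels, round what is visible of it).
The state is a dict: "clock": time; "joint_pos": joint angles; "qvel": joint speeds; "tau": joint torques, N m; "tcp_pos": TCP position; "orientation": TCP orientation; "wrist_force": force on the tool from outside, world axes, zero at the start; "ft_torque": the same for the moment, N m; "finger_gap": finger opening in m.
Only numpy, scipy, OpenCV 4.12 (cv2) and the standard library are available. Lean on these libraries where they do the work, as an engineer would, in place of code of your own. Each camera call takes 0.05 s, during which the arm holds its last target. There are 200 camera calls.

### The job

Three identical closed boxes stand on the turner's bench: one or two are full of steel fittings, the rest hold light wooden offcuts. Feel which are heavy by taking a box's dowel handle and lifting that end slightly, less than 20 mm, with the far end staying down on the bench; then slide each heavy box gently away from the robot, without banging it, until its far end is flush against the red stop rail. Leave the light boxes standing where they were, let go of everything, and leave the other things on the bench alone.

Things in the scene. Friction and masses are not known exactly. Their poses are not given: they have to be found in the camera images.
- box_a_handle (a point): Middle of a box's handle: a round dowel 16 thick along the box's y, free to turn, 62 of it clear between two dark uprights (22 x 8, tops at 102). Its centre is 88 above the bench, 50 from the box's centre towards its near end and 125 from its far end; 20 free below it. Raised by h it moves 0.7 h towards the far end. Axes: x to the far end, z up.
- box_a_far (a point): Middle of the bottom edge of that box's far end: 75 from the box's centre along its x, at bench height; same axes as the box.
- box_a: One of three identical closed plywood boxes, 150 (x) x 84 x 60 high, brown lid; origin under its centre, x to its far end (towards the rail). Weighs 0.26-0.36 kg with wood, 0.8-0.95 kg with steel, weight central: raising the handle with the far bottom edge left on the bench takes about 0.6 of that (some 2 N or 5-6 N) if the handle is not pushed sideways.
- box_b_handle (a point): Middle of a box's handle: a round dowel 16 thick along the box's y, free to turn, 62 of it clear between two dark uprights (22 x 8, tops at 102). Its centre is 88 above the bench, 50 from the box's centre towards its near end and 125 from its far end; 20 free below it. Raised by h it moves 0.7 h towards the far end. Axes: x to the far end, z up.
- box_b_far (a point): Middle of the bottom edge of that box's far end: 75 from the box's centre along its x, at bench height; same axes as the box.
- box_b: One of three identical closed plywood boxes, 150 (x) x 84 x 60 high, brown lid; origin under its centre, x to its far end (towards the rail). Weighs 0.26-0.36 kg with wood, 0.8-0.95 kg with steel, weight central: raising the handle with the far bottom edge left on the bench takes about 0.6 of that (some 2 N or 5-6 N) if the handle is not pushed sideways.
- box_c_handle (a point): Middle of a box's handle: a round dowel 16 thick along the box's y, free to turn, 62 of it clear between two dark uprights (22 x 8, tops at 102). Its centre is 88 above the bench, 50 from the box's centre towards its near end and 125 from its far end; 20 free below it. Raised by h it moves 0.7 h towards the far end. Axes: x to the far end, z up.
- box_c_far (a point): Middle of the bottom edge of that box's far end: 75 from the box's centre along its x, at bench height; same axes as the box.
- box_c: One of three identical closed plywood boxes, 150 (x) x 84 x 60 high, brown lid; origin under its centre, x to its far end (towards the rail). Weighs 0.26-0.36 kg with wood, 0.8-0.95 kg with steel, weight central: raising the handle with the far bottom edge left on the bench takes about 0.6 of that (some 2 N or 5-6 N) if the handle is not pushed sideways.
- rail_face (a point): Middle of the near face of the red stop rail, 18 above the bench: fixed upright rail 740 long (y) and 36 high, 20 thick; its x points away from the robot, square to the face; the face is the plane x = 0.
- rail: The red stop rail as a whole; origin at the bottom of its near face, same axes.
- table: The wooden bench, its top at height 0, origin under the middle of its top. It carries the boxes; a box slides on it with friction of 0.45 to 0.75 of its weight.
- finial: Bystander, leave alone: small turned wooden finial, 32 across, 58 high, standing between two boxes. Origin at its underside.
- live_centre: Bystander, leave alone: steel lathe centre, 28 across, 54 high, standing between two boxes. Origin at its underside.
- wax_tin: Bystander, leave alone: brass tin, 64 across, 50 high. Origin at its underside.
- bowl: Bystander, leave alone: turned dark wooden bowl, 120 across, 50 high. Origin at its underside.
- chisel: Bystander, leave alone: wooden-handled hand tool lying on the bench, 240 long. Origin at its underside.
Mind the look-alikes: they are no part of the job. What is shaped like the box_c but blue is not meant.

How it is judged:
On the way:
1. one end of a box is lifted clear of the bench, by about 3 mm or more at the handle, and held a moment (angle between any of box_a_far, box_b_far, box_c_far's own z axis and vertical above 0.025 rad), for 0.2 s.
At the end, for the whole second after the job is handed in: Each heavy box (pressing on the bench with more than 6.4 N) has its far end within 3 mm of the rail's face and square to it within 0.05 rad; each light box (under 5 N) is within 30 mm of where it started; all boxes stand flat on the bench (within 0.02 rad), released and at rest (((contact force between box_a and table above 6.4 N and (x of box_a_far in the frame of rail_face above -0.003 m and angle between the x axis of box_a_far and the x axis of rail_face, either way round below 0.05 rad)) or (contact force between box_a and table between 1.5 and 5 N and distance of box_a_far from where it was at the start of the episode below 0.03 m)) and ((contact force between box_b and table above 6.4 N and (x of box_b_far in the frame of rail_face above -0.003 m and angle between the x axis of box_b_far and the x axis of rail_face, either way round below 0.05 rad)) or (contact force between box_b and table between 1.5 and 5 N and distance of box_b_far from where it was at the start of the episode below 0.03 m)) and ((contact force between box_c and table above 6.4 N and (x of box_c_far in the frame of rail_face above -0.003 m and angle between the x axis of box_c_far and the x axis of rail_face, either way round below 0.05 rad)) or (contact force between box_c and table between 1.5 and 5 N and distance of box_c_far from where it was at the start of the episode below 0.03 m)) and angle between each of box_a_far, box_b_far, box_c_far's own z axis and vertical below 0.02 rad and linear speed of each of box_a, box_b, box_c below 0.01 m/s); the robot touches nothing.
It fails at once if a box is tipped by more than 0.25 rad (its near end more than about 35 mm up) (angle between any of box_a_far, box_b_far, box_c_far's own z axis and vertical above 0.25 rad).
It fails at once if the far end of a box is lifted more than 12 mm off the bench (height (world z) of any of box_a_far, box_b_far, box_c_far above 0.012 m).
It fails at once if a box is pressed or banged against the rail with more than 25 N (contact force between any of box_a, box_b, box_c and rail above 25 N).
It fails at once if a bystander is moved by more than 30 mm (distance of any of finial, live_centre, wax_tin, bowl, chisel from where it was at the start of the episode above 0.03 m).
It also fails if it takes over 61 s, if anything falls off the work surface, if the arm or the gripper's body presses on something with over 40 N, if the wrist force passes 120 N, or if a joint passes its speed limit or range.

## Working session

There is one attempt and no reset: what is moved stays moved. The work goes in short steps, Python scripts to look and compute and a tool call to move; the robot and the scene stay as the last step left them, time stands still between calls to the robot, and variables do not carry over. Pictures are saved under pics/ and viewed, about 8 in all and at most 12, crops included, and the job is handed in when it is done.

Besides the shell and the picture viewer there is one more tool, called as name([rows], argument=value, ...), one row to a line, values as JSON. servo_tool: Moves the arm, as the interface text tells. Its arguments: {"type":"object","properties":{"deltas":{"type":"array"},"newtons":{"type":"number"}},"required":["deltas"]}

```bash
mkdir -p pics; ls; cat > h.py <<'E'
import numpy as np, cv2
from workcell import env, read_camera, job, cut_out
def pix(c,P):
    P=np.atleast_2d(P); E=np.linalg.inv(c['extrinsics']); q=P@E[:3,:3].T+E[:3,3]
    s=q[:,:2]/q[:,2:]; r2=(s**2).sum(1,keepdims=True); s=s*(1+c['k1']*r2)
    K=np.array(c['intrinsics']); return s@K[:2,:2].T+K[:2,2]
def ray(c,uv,z):
    K=np.array(c['intrinsics']); uv=np.atleast_2d(uv).astype(float)
    d=(uv-K[:2,2])/[K[0,0],K[1,1]]; s=d.copy()
    for _ in range(20): s=d/(1+c['k1']*(s**2).sum(1,keepdims=True))
    E=np.array(c['extrinsics']); D=np.c_[s,np.ones(len(s))]@E[:3,:3].T; o=E[:3,3]
    return o+D*((z-o[2])/D[:,2])[:,None]
E
python3 - <<'E'
from h import *
for n in('top','side'):
    c=read_camera(n); cv2.imwrite(f'pics/{n}1.png',c['img'][:,:,::-1]); print(n,np.round(c['extrinsics'],3).tolist(),c['k1'])
    for t in('box_a','box_a_handle','rail','finial','live_centre','bowl'):
        print(t,[(np.round(d['extent']).tolist(),round(d['confidence'],2)) for d in cut_out(t,n)])
print(env.get_state())
E
```

```text
pics
top [[-0.025, -0.982, 0.187, 0.253], [-1.0, 0.027, 0.006, 0.013], [-0.011, -0.187, -0.982, 1.447], [0.0, 0.0, 0.0, 1.0]] -0.09944628972326025
box_a [([195.0, 185.0, 228.0, 230.0], 0.93), ([270.0, 189.0, 298.0, 235.0], 0.91), ([172.0, 255.0, 221.0, 295.0], 0.82), ([323.0, 179.0, 354.0, 226.0], 0.64)]
box_a_handle [([194.0, 187.0, 227.0, 231.0], 0.76), ([323.0, 178.0, 352.0, 224.0], 0.68), ([268.0, 182.0, 296.0, 235.0], 0.31)]
rail [([173.0, 126.0, 379.0, 158.0], 0.72)]
finial [([304.0, 172.0, 316.0, 184.0], 0.66), ([196.0, 188.0, 227.0, 229.0], 0.66), ([323.0, 180.0, 358.0, 227.0], 0.47)]
live_centre []
bowl [([398.0, 208.0, 432.0, 241.0], 0.73), ([146.0, 183.0, 158.0, 213.0], 0.68)]
side [[0.995, -0.067, 0.079, 0.413], [-0.103, -0.723, 0.684, -1.067], [0.011, -0.688, -0.726, 1.212], [0.0, 0.0, 0.0, 1.0]] 0.05913771663865839
box_a [([188.0, 145.0, 225.0, 187.0], 0.93), ([251.0, 198.0, 298.0, 242.0], 0.89), ([252.0, 145.0, 295.0, 184.0], 0.81), ([265.0, 246.0, 317.0, 293.0], 0.73), ([268.0, 126.0, 302.0, 143.0], 0.46)]
box_a_handle [([252.0, 150.0, 295.0, 187.0], 0.66), ([263.0, 2
[... 200 characters left out ...]
4.0], 0.95)]
{'clock': 0.7, 'joint_pos': array([1.17438917e+00, 3.13170697e-01, 4.61323467e-02, 1.30360392e+00,
       1.28979060e-05, 1.43123848e+00]), 'qvel': array([-2.03030060e-03, -4.09303794e-04, -5.17018885e-05, -6.40720939e-04,
       -1.05068286e-03,  8.33366342e-04]), 'tau': array([-3.83863526e-04, -4.80290544e+01,  2.98749983e+01, -1.17011818e-04,
       -6.67080258e-05,  2.18439054e-07]), 'tcp_pos': array([0.14607009, 0.55618292, 0.30395312]), 'orientation': array([1.41776094e-05, 1.28071928e-01, 9.91764879e-01, 7.59877213e-05]), 'wrist_force': array([0.1609959 , 0.60550541, 0.75059054]), 'ft_torque': array([0.00493484, 0.01101428, 0.02451714]), 'finger_gap': 0.08539180329081245}
```

```bash
python3 - <<'E'
import cv2
a=cv2.imread('pics/top1.png')[110:310,130:450]; cv2.imwrite('pics/t1c.png',cv2.resize(a,(800,500),interpolation=2))
a=cv2.imread('pics/side1.png')[115:385,170:440]; cv2.imwrite('pics/s1c.png',cv2.resize(a,(600,600),interpolation=2))
E
```

```text
(no output)
```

View pics/t1c.png

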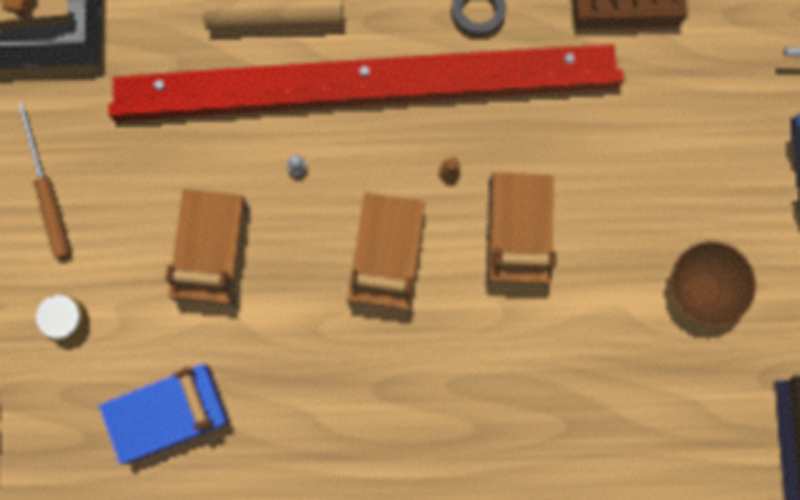

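View pics/s1c.png

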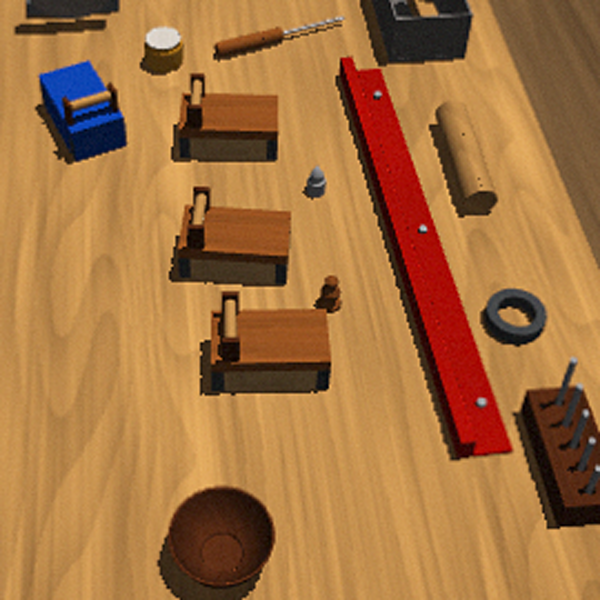

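```bash
cat > fit.py <<'E'
from h import *
from scipy.optimize import least_squares
T=read_camera('top'); S=read_camera('side')
t=lambda l:np.array(l)/2.5+[130,110]-.25; s=lambda l:np.array(l)*.45+[170,115]-.25
H=.06
loc=lambda x,y,z:(x/1e3,y/1e3,z/1e3)
FL,FR,NR,NL,HD=loc(75,42,60),loc(75,-42,60),loc(-75,-42,60),loc(-75,42,60),loc(-50,0,88)
B={'L':([(183,191),(244,196),(232,302),(199,279)],[(277,95),(277,137),(196,98)]),
'M':([(366,194),(424,202),(410,306),(382,283)],[(291,212),(288,257),(201,210)]),
'R':([(492,174),(553,176),(552,283),(524,259)],[(328,310),(329,362),(231,317)])}
for k,(a,b) in B.items():
    def w(p,L):
        c,sn=np.cos(p[2]),np.sin(p[2]);L=np.array(L);return np.c_[p[0]+c*L[:,0]-sn*L[:,1],p[1]+sn*L[:,0]+c*L[:,1],L[:,2]]
    f=lambda p:np.r_[(pix(T,w(p,[FL,FR,NR,HD]))-t(a)),(pix(S,w(p,[FL,FR,HD]))-s(b))].ravel()
    r=least_squares(f,[.5,.0,0]); p=r.x
    print(k,np.round(p,4),'handle',np.round(w(p,[HD])[0],4),'far',np.round(w(p,[loc(75,0,0)])[0],4)); print(np.round(r.fun,1))
hsv=cv2.cvtColor(T['img'],cv2.COLOR_RGB2HSV); m=((hsv[...,0]<5)|(hsv[...,0]>174))&(hsv[...,1]>190)&(hsv[...,2]>60)
m[:120]=0;m[165:]=0
cols=[u for u in range(180,375) if m[:,u].any()]
pts=ray(T,[(u,np.where(m[:,u])[0].max()+.5) for u in cols],0.)
q=np.polyfit(pts[:,1],pts[:,0],1); print('rail x=',q,'std',np.std(np.polyval(q,pts[:,1])-pts[:,0]),'yaw',-np.arctan(q[0]),pts[[0,-1]])
E
python3 fit.py
```

```text
L [ 0.523   0.2277 -0.1244] handle [0.4734 0.2339 0.088 ] far [0.5974 0.2184 0.    ]
[ 0.7 -0.4  0.5 -0.2 -0.   0.7  0.5  0.   0.2  0.1  0.1 -2.3 -0.4 -0.2]
M [ 0.5117 -0.0151 -0.1866] handle [ 0.4626 -0.0058  0.088 ] far [ 0.5854 -0.029   0.    ]
[-0.3 -1.   0.7 -0.4 -0.3  1.1 -0.3 -0.2  0.3 -0.5  0.  -0.5 -0.8  1.3]
R [ 0.5377 -0.199  -0.099 ] handle [ 0.488  -0.1941  0.088 ] far [ 0.6124 -0.2064  0.    ]
[ 0.5 -0.9  0.5 -0.  -0.8  0.2 -0.5  0.2 -0.5 -0.8  0.5 -0.3 -0.4  1.5]
rail x= [-0.04583144  0.74877307] std 0.0014781438366950619 yaw 0.045799394265915984 [[ 0.73035452  0.35909435  0.        ]
 [ 0.76376238 -0.35186124  0.        ]]
```

```bash
cat >> fit.py <<'E'
print('--')
for k,(a,b) in B.items():
    P=ray(T,t(a[:3]),.06)[:,:2]; e=P[0]-P[1]; g=P[1]-P[2]
    Q=ray(S,s(b[:2]),.06)[:,:2]; e2=Q[0]-Q[1]
    print(k,'width',np.hypot(*e),'yaw',np.arctan2(-e[0],e[1]),'len',np.hypot(*g),'yaw',np.arctan2(g[1],g[0]),'side',np.hypot(*e2),np.arctan2(-e2[0],e2[1]), P.round(3).tolist(),Q.round(3).tolist(),'hd',ray(T,t([a[3]]),.088).round(3),ray(S,s([b[2]]),.088).round(3))
    # lid mask edges
v=cv2.resize(T['img'][175:240,185:365],None,fx=4.4,fy=4.4,interpolation=cv2.INTER_CUBIC)[:,:,::-1].copy()
cv2.imwrite('pics/z.png',v)
E
python3 fit.py | sed -n '/--/,$p'
```

```text
--
L width 0.08476176241721459 yaw -0.11277474476925686 len 0.14703610350496485 yaw -0.11488132067485994 side 0.09581146256183408 -0.11797730556688514 [[0.601, 0.263], [0.592, 0.178], [0.446, 0.195]] [[0.602, 0.261], [0.591, 0.166]] hd [[0.474 0.235 0.088]] [[0.475 0.233 0.088]]
M width 0.08001622077448607 yaw -0.1684222781289029 len 0.14443230250255934 yaw -0.1669616526069724 side 0.08399051501518184 -0.1750059618907196 [[0.59, 0.011], [0.576, -0.068], [0.434, -0.044]] [[0.592, 0.01], [0.577, -0.072]] hd [[ 0.462 -0.007  0.088]] [[ 0.465 -0.001  0.088]]
R width 0.0840789471234322 yaw -0.05966588059297266 len 0.14888010125054896 yaw -0.06966103599205756 side 0.0823353727409702 -0.13470120980778044 [[0.613, -0.163], [0.608, -0.247], [0.46, -0.236]] [[0.618, -0.168], [0.607, -0.249]] hd [[ 0.489 -0.196  0.088]] [[ 0.49  -0.189  0.088]]
```

View pics/z.png

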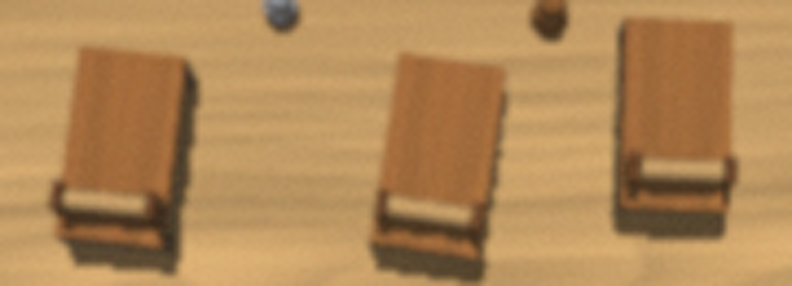

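servo_tool([
  {"dx":33,"dy":-32,"rz":-0.143,"fingers":-1},
  {"dx":33,"dy":-32,"rz":-0.143},
  {"dx":33,"dy":-32,"rz":-0.143},
  {"dx":33,"dy":-32,"rz":-0.143},
  {"dx":33,"dy":-32,"rz":-0.143},
  {"dx":33,"dy":-32,"rz":-0.143},
  {"dx":33,"dy":-32,"rz":-0.143},
  {"dx":33,"dy":-32,"rz":-0.143},
], newtons=60)

```text
invalid input at $.deltas[0]: expected keys dx, dy, dz, rx, ry, rz, fingers
```

servo_tool([
  {"dx":33,"dy":-32,"dz":-20,"rz":-0.143},
  {"dx":31,"dy":-33,"dz":-20,"rz":-0.142},
  {"dz":-40},
  {"dz":0},
  {"dz":0},
])

```text
invalid input at $.deltas[0]: expected keys dx, dy, dz, rx, ry, rz, fingers
```

```bash
cat > look.py <<'E'
import sys
from h import *
s=env.get_state(); n,out=sys.argv[1:3]
from scipy.spatial.transform import Rotation as R
q=s['orientation']; M=R.from_quat([q[1],q[2],q[3],q[0]]).as_matrix()
yw=np.arctan2(M[1,1],M[0,1]); print(s['clock'],s['tcp_pos'].round(4),'toolY',round(yw,3),'z',M[:,2].round(3),'F',s['wrist_force'].round(2),s['joint_pos'].round(2),s['finger_gap'])
if n!='-':
    c=read_camera(n); g=s['tcp_pos']+.054*M[:,2]; u,v=pix(c,g)[0]; print('grasp px',u,v)
    u0,v0=int(u)-45,int(v)-40
    cv2.imwrite(f'pics/{out}.png',cv2.resize(c['img'][v0:v0+75,u0:u0+100,::-1],(800,600),interpolation=cv2.INTER_CUBIC)); print('origin',u0,v0,'grasp in crop',(u-u0)*8,(v-v0)*8)
E
python3 look.py side g1
```

```text
0.9 [0.1461 0.5562 0.304 ] toolY 1.314 z [ 0.  0. -1.] F [-0.35 -0.94 -0.98] [1.17 0.31 0.05 1.3  0.   1.43] 0.0852518447632152
grasp px 155.99371929432084 67.90339195450346
origin 110 27 grasp in crop 367.9497543545667 327.2271356360277
```

View pics/g1.png

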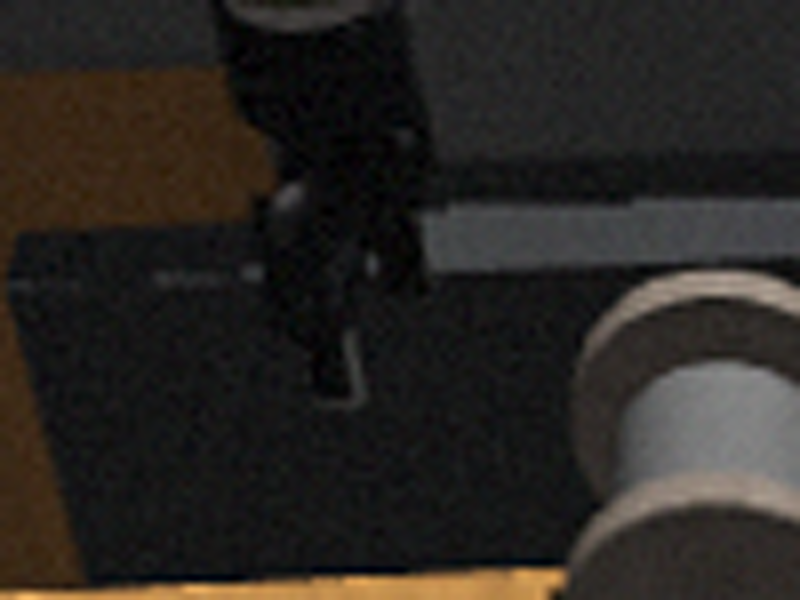

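The arm did not move: every key is required. The picture shows only the gripper at its start pose.

servo_tool([
  {"dx":33,"dy":-32,"dz":0,"rx":0,"ry":0,"rz":-0.143,"fingers":-1},
  {"dx":33,"dy":-32,"dz":0,"rx":0,"ry":0,"rz":-0.143,"fingers":-1},
  {"dx":33,"dy":-32,"dz":0,"rx":0,"ry":0,"rz":-0.143,"fingers":-1},
  {"dx":33,"dy":-32,"dz":0,"rx":0,"ry":0,"rz":-0.143,"fingers":-1},
  {"dx":33,"dy":-32,"dz":0,"rx":0,"ry":0,"rz":-0.143,"fingers":-1},
  {"dx":33,"dy":-32,"dz":0,"rx":0,"ry":0,"rz":-0.143,"fingers":-1},
  {"dx":33,"dy":-32,"dz":0,"rx":0,"ry":0,"rz":-0.143,"fingers":-1},
  {"dx":33,"dy":-32,"dz":0,"rx":0,"ry":0,"rz":-0.143,"fingers":-1},
], newtons=60)

```text
clock: 1.75
tcp_pos: [0.4112, 0.2987, 0.3042]
orientation: [0.0, 0.647, 0.763, 0.0]
wrist_force: [1.4, 1.0, -0.5]
finger_gap: 0.0855
```

servo_tool([
  {"dx":33,"dy":-32,"dz":-20,"rx":0,"ry":0,"rz":-0.143,"fingers":-1},
  {"dx":31,"dy":-32,"dz":-22,"rx":0,"ry":0,"rz":-0.142,"fingers":-1},
  {"dx":0,"dy":0,"dz":-42,"rx":0,"ry":0,"rz":0,"fingers":-1},
  {"dx":0,"dy":0,"dz":0,"rx":0,"ry":0,"rz":0,"fingers":-1},
  {"dx":0,"dy":0,"dz":0,"rx":0,"ry":0,"rz":0,"fingers":-1},
])

```text
clock: 2.25
tcp_pos: [0.4733, 0.2361, 0.2199]
orientation: [-0.001, 0.747, 0.665, -0.001]
wrist_force: [0.9, 0.6, 0.4]
finger_gap: 0.0854
```

```bash
python3 look.py side g2
```

```text
2.25 [0.4733 0.2361 0.2199] toolY -0.115 z [-0.002 -0.001 -1.   ] F [0.86 0.57 0.37] [ 0.31  0.27 -0.23  1.08  0.    2.  ] 0.08535709162125671
grasp px 256.83142714043464 139.9226078400381
origin 211 99 grasp in crop 366.65141712347713 327.3808627203048
```

View pics/g2.png

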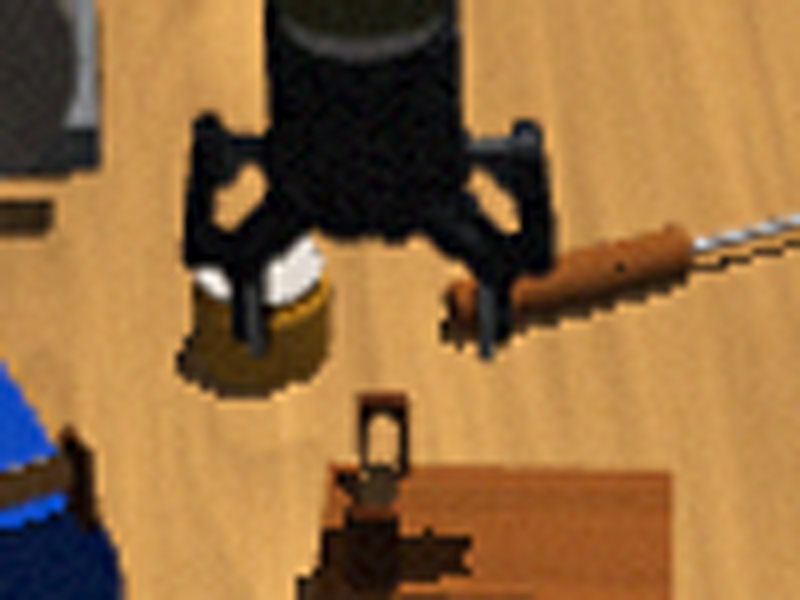

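The open fingers straddle the dowel (crop 383,440) with about equal margins, so I'll go down and grip.

servo_tool([
  {"dx":1,"dy":-2,"dz":-40,"rx":0,"ry":0,"rz":0,"fingers":-1},
  {"dx":0,"dy":0,"dz":-30,"rx":0,"ry":0,"rz":0,"fingers":-1},
  {"dx":0,"dy":0,"dz":-8,"rx":0,"ry":0,"rz":0,"fingers":-1},
  {"dx":0,"dy":0,"dz":0,"rx":0,"ry":0,"rz":0,"fingers":1},
  {"dx":0,"dy":0,"dz":0,"rx":0,"ry":0,"rz":0,"fingers":1},
  {"dx":0,"dy":0,"dz":0,"rx":0,"ry":0,"rz":0,"fingers":1},
  {"dx":0,"dy":0,"dz":0,"rx":0,"ry":0,"rz":0,"fingers":1},
  {"dx":0,"dy":0,"dz":0,"rx":0,"ry":0,"rz":0,"fingers":1},
])

```text
clock: 3.1
tcp_pos: [0.4749, 0.2345, 0.143]
orientation: [-0.0, 0.747, 0.665, 0.0]
wrist_force: [-3.9, -0.5, 9.0]
finger_gap: 0.0143
```

servo_tool([
  {"dx":0,"dy":0,"dz":0,"rx":0,"ry":0,"rz":0,"fingers":1},
  {"dx":1.4,"dy":0,"dz":2,"rx":0,"ry":0,"rz":0,"fingers":1},
  {"dx":1.4,"dy":0,"dz":2,"rx":0,"ry":0,"rz":0,"fingers":1},
  {"dx":1.4,"dy":0,"dz":2,"rx":0,"ry":0,"rz":0,"fingers":1},
  {"dx":0,"dy":0,"dz":0,"rx":0,"ry":0,"rz":0,"fingers":1},
  {"dx":0,"dy":0,"dz":0,"rx":0,"ry":0,"rz":0,"fingers":1},
])

```text
clock: 3.7
tcp_pos: [0.4786, 0.2341, 0.1476]
orientation: [-0.0, 0.747, 0.665, -0.001]
wrist_force: [-5.5, -0.6, -2.8]
finger_gap: 0.0141
```

servo_tool([
  {"dx":1.4,"dy":0,"dz":2,"rx":0,"ry":0,"rz":0,"fingers":1},
  {"dx":0,"dy":0,"dz":0,"rx":0,"ry":0,"rz":0,"fingers":1},
  {"dx":0,"dy":0,"dz":0,"rx":0,"ry":0,"rz":0,"fingers":1},
])

```text
clock: 4.0
tcp_pos: [0.4807, 0.2341, 0.15]
orientation: [0.0, 0.747, 0.665, 0.0]
wrist_force: [-3.8, -0.7, -3.4]
finger_gap: 0.0142
```

```bash
python3 look.py side g3
```

```text
4.0 [0.4807 0.2341 0.15  ] toolY -0.115 z [ 0. -0. -1.] F [-3.77 -0.7  -3.41] [ 0.3   0.33 -0.32  0.92 -0.    1.99] 0.014232033391479281
grasp px 259.68126191725185 156.623443243925
origin 214 116 grasp in crop 365.45009533801476 324.9875459514001
```

View pics/g3.png

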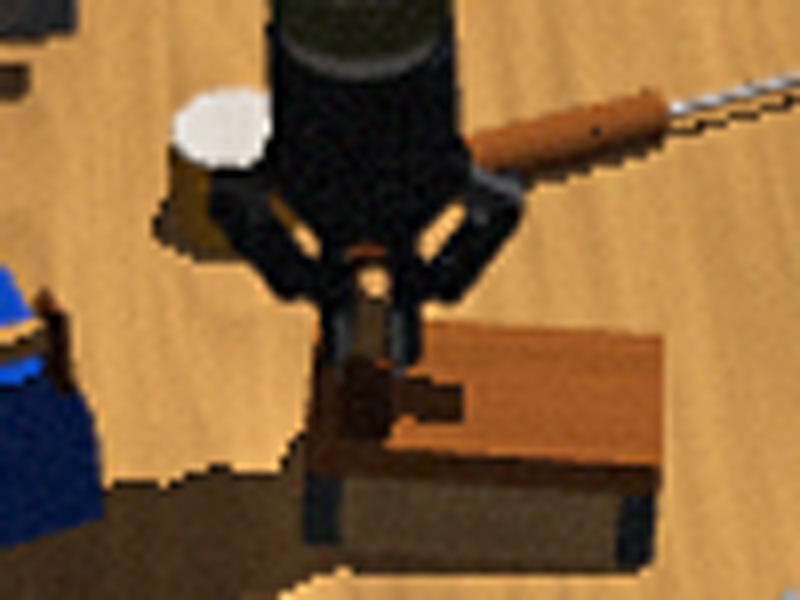

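servo_tool([
  {"dx":-1.5,"dy":0,"dz":0,"rx":0,"ry":0,"rz":0,"fingers":1},
  {"dx":0,"dy":0,"dz":0,"rx":0,"ry":0,"rz":0,"fingers":1},
  {"dx":0,"dy":0,"dz":0,"rx":0,"ry":0,"rz":0,"fingers":1},
])

```text
clock: 4.35
tcp_pos: [0.4799, 0.2343, 0.1501]
orientation: [0.001, 0.747, 0.665, 0.001]
wrist_force: [1.2, -0.6, -6.8]
finger_gap: 0.014
```

servo_tool([
  {"dx":-1.5,"dy":0,"dz":0,"rx":0,"ry":0,"rz":0,"fingers":1},
  {"dx":0,"dy":0,"dz":0,"rx":0,"ry":0,"rz":0,"fingers":1},
  {"dx":0,"dy":0,"dz":0,"rx":0,"ry":0,"rz":0,"fingers":1},
])

```text
clock: 4.65
tcp_pos: [0.4777, 0.2344, 0.15]
orientation: [0.0, 0.747, 0.665, 0.0]
wrist_force: [1.6, -0.9, -6.6]
finger_gap: 0.0142
```

L is heavy (about 6.7 N at the handle). Lower it and slide it with the yaw correction.

servo_tool([
  {"dx":0,"dy":0,"dz":-3,"rx":0,"ry":0,"rz":0,"fingers":1},
  {"dx":0,"dy":0,"dz":-3,"rx":0,"ry":0,"rz":0,"fingers":1},
  {"dx":10,"dy":0,"dz":0,"rx":0,"ry":0,"rz":0.02,"fingers":1},
  {"dx":10,"dy":0,"dz":0,"rx":0,"ry":0,"rz":0.02,"fingers":1},
  {"dx":10,"dy":0,"dz":0,"rx":0,"ry":0,"rz":0.02,"fingers":1},
  {"dx":10,"dy":0,"dz":0,"rx":0,"ry":0,"rz":0.02,"fingers":1},
  {"dx":10,"dy":0,"dz":0,"rx":0,"ry":0,"rz":0.02,"fingers":1},
  {"dx":10,"dy":0,"dz":0,"rx":0,"ry":0,"rz":0.02,"fingers":1},
], newtons=80)

```text
clock: 5.45
tcp_pos: [0.5384, 0.2341, 0.1438]
orientation: [-0.0, 0.705, 0.709, -0.0]
wrist_force: [-4.3, -0.4, -2.4]
finger_gap: 0.0141
```

servo_tool([
  {"dx":10,"dy":0,"dz":0,"rx":0,"ry":0,"rz":0.02,"fingers":1},
  {"dx":10,"dy":0,"dz":0,"rx":0,"ry":0,"rz":0.02,"fingers":1},
  {"dx":10,"dy":0,"dz":0,"rx":0,"ry":0,"rz":0,"fingers":1},
  {"dx":10,"dy":0,"dz":0,"rx":0,"ry":0,"rz":0,"fingers":1},
  {"dx":10,"dy":0,"dz":0,"rx":0,"ry":0,"rz":0,"fingers":1},
  {"dx":5,"dy":0,"dz":0,"rx":0,"ry":0,"rz":0,"fingers":1},
  {"dx":0,"dy":0,"dz":0,"rx":0,"ry":0,"rz":0,"fingers":1},
  {"dx":0,"dy":0,"dz":0,"rx":0,"ry":0,"rz":0,"fingers":1},
])

```text
clock: 6.25
tcp_pos: [0.5937, 0.2343, 0.1439]
orientation: [0.001, 0.691, 0.723, 0.001]
wrist_force: [2.3, -0.6, -7.1]
finger_gap: 0.0136
```

```bash
python3 look.py side g4
```

```text
6.25 [0.5937 0.2343 0.1439] toolY 0.045 z [ 0.002  0.    -1.   ] F [ 2.3  -0.56 -7.09] [ 0.25  0.52 -0.05  1.   -0.    1.78] 0.01358092832036355
grasp px 293.20695263487477 155.996861131879
origin 248 115 grasp in crop 361.65562107899814 327.974889055032
```

View pics/g4.png

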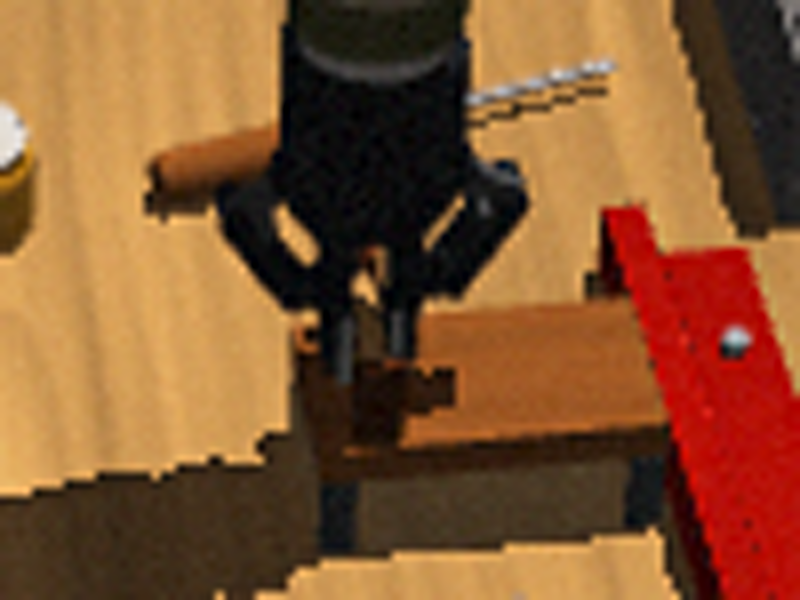

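servo_tool([
  {"dx":3,"dy":0,"dz":-1,"rx":0,"ry":0,"rz":0,"fingers":1},
  {"dx":3,"dy":0,"dz":-1,"rx":0,"ry":0,"rz":0,"fingers":1},
  {"dx":2,"dy":0,"dz":0,"rx":0,"ry":0,"rz":0,"fingers":1},
  {"dx":1,"dy":0,"dz":0,"rx":0,"ry":0,"rz":0,"fingers":1},
  {"dx":1,"dy":0,"dz":0,"rx":0,"ry":0,"rz":0,"fingers":1},
  {"dx":1,"dy":0,"dz":0,"rx":0,"ry":0,"rz":0,"fingers":1},
])

```text
clock: 6.9
tcp_pos: [0.6007, 0.2345, 0.1431]
orientation: [-0.002, 0.691, 0.723, -0.002]
wrist_force: [-13.3, -0.9, 8.6]
finger_gap: 0.0135
```

servo_tool([
  {"dx":1,"dy":0,"dz":0,"rx":0,"ry":0,"rz":0,"fingers":1},
  {"dx":1,"dy":0,"dz":0,"rx":0,"ry":0,"rz":0,"fingers":1},
  {"dx":1,"dy":0,"dz":0,"rx":0,"ry":0,"rz":0,"fingers":1},
])

```text
clock: 7.2
tcp_pos: [0.6012, 0.2345, 0.143]
orientation: [-0.004, 0.69, 0.723, -0.003]
wrist_force: [-20.4, -0.4, 14.0]
finger_gap: 0.0135
```

servo_tool([
  {"dx":1,"dy":0,"dz":0,"rx":0,"ry":0,"rz":0,"fingers":1},
  {"dx":1,"dy":0,"dz":0,"rx":0,"ry":0,"rz":0,"fingers":1},
])

```text
clock: 7.4
tcp_pos: [0.6014, 0.2345, 0.143]
orientation: [-0.005, 0.69, 0.724, -0.005]
wrist_force: [-24.7, -0.6, 17.8]
finger_gap: 0.0136
```

servo_tool([
  {"dx":-3,"dy":0,"dz":0,"rx":0,"ry":0,"rz":0,"fingers":1},
  {"dx":-2,"dy":0,"dz":0,"rx":0,"ry":0,"rz":0,"fingers":1},
  {"dx":0,"dy":0,"dz":0,"rx":0,"ry":0,"rz":0,"fingers":1},
])

```text
clock: 7.7
tcp_pos: [0.6007, 0.2345, 0.1431]
orientation: [-0.001, 0.691, 0.723, -0.001]
wrist_force: [-9.8, -0.2, 6.3]
finger_gap: 0.0136
```

```bash
python3 look.py top g5
```

```text
7.7 [0.6007 0.2345 0.1431] toolY 0.046 z [-0.004  0.    -1.   ] F [-9.79 -0.21  6.26] [ 0.25  0.53 -0.02  1.02  0.    1.77] 0.013649913109123595
grasp px 209.72867657908157 184.03958712084196
origin 164 144 grasp in crop 365.8294126326525 320.31669696673566
```

View pics/g5.png

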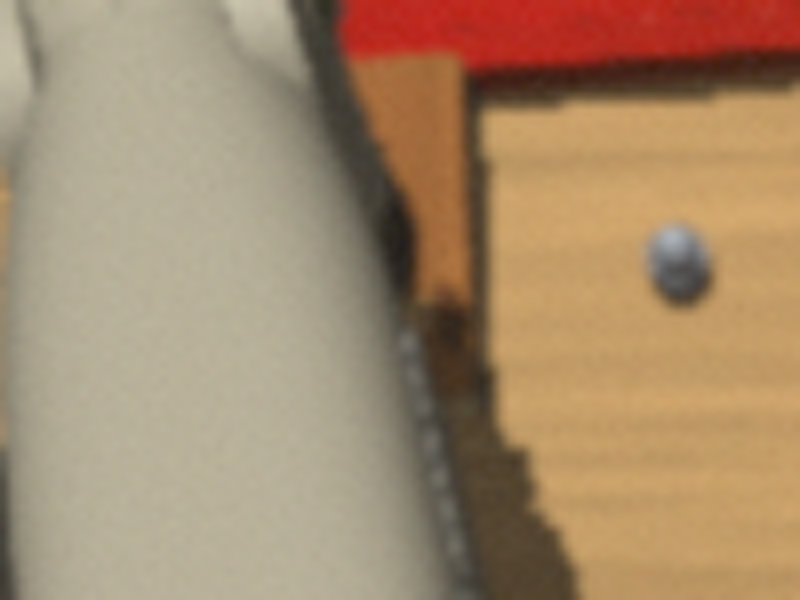

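Contact is 12 mm earlier than fitted. My rail fit took the top edge instead of the bottom edge, and with that corrected (face at x = 0.737 − 0.046 y) the contact matches exactly. The crop shows the lid's far edge against the rail. Relax and release.

servo_tool([
  {"dx":-1.5,"dy":0,"dz":0,"rx":0,"ry":0,"rz":0,"fingers":1},
  {"dx":0,"dy":0,"dz":0,"rx":0,"ry":0,"rz":0,"fingers":1},
  {"dx":0,"dy":0,"dz":0,"rx":0,"ry":0,"rz":0,"fingers":-1},
  {"dx":0,"dy":0,"dz":0,"rx":0,"ry":0,"rz":0,"fingers":-1},
  {"dx":0,"dy":0,"dz":0,"rx":0,"ry":0,"rz":0,"fingers":-1},
  {"dx":0,"dy":0,"dz":0,"rx":0,"ry":0,"rz":0,"fingers":-1},
  {"dx":0,"dy":0,"dz":10,"rx":0,"ry":0,"rz":0,"fingers":-1},
  {"dx":0,"dy":0,"dz":30,"rx":0,"ry":0,"rz":0,"fingers":-1},
])

```text
clock: 8.55
tcp_pos: [0.6004, 0.2337, 0.1797]
orientation: [-0.002, 0.691, 0.723, -0.003]
wrist_force: [-0.7, -0.5, -0.6]
finger_gap: 0.085
```

servo_tool([
  {"dx":0,"dy":0,"dz":37,"rx":0,"ry":0,"rz":0,"fingers":-1},
  {"dx":-23,"dy":-40,"dz":0,"rx":0,"ry":0,"rz":-0.036,"fingers":-1},
  {"dx":-23,"dy":-40,"dz":0,"rx":0,"ry":0,"rz":-0.036,"fingers":-1},
  {"dx":-23,"dy":-40,"dz":0,"rx":0,"ry":0,"rz":-0.036,"fingers":-1},
  {"dx":-23,"dy":-40,"dz":0,"rx":0,"ry":0,"rz":-0.036,"fingers":-1},
  {"dx":-23,"dy":-40,"dz":0,"rx":0,"ry":0,"rz":-0.036,"fingers":-1},
  {"dx":-22,"dy":-39,"dz":0,"rx":0,"ry":0,"rz":-0.034,"fingers":-1},
  {"dx":0,"dy":0,"dz":0,"rx":0,"ry":0,"rz":0,"fingers":-1},
])

```text
clock: 9.35
tcp_pos: [0.4628, -0.0082, 0.2198]
orientation: [0.0, 0.766, 0.642, -0.001]
wrist_force: [0.0, 0.6, 0.9]
finger_gap: 0.0853
```

```bash
python3 look.py side g6
```

```text
9.35 [ 0.4628 -0.0082  0.2198] toolY -0.175 z [-0.001 -0.001 -1.   ] F [0.04 0.57 0.88] [-0.19  0.14 -0.38  1.04 -0.    1.56] 0.08534353285455173
grasp px 258.9482511896273 192.8374142993656
origin 213 152 grasp in crop 367.5860095170183 326.69931439492484
```

View pics/g6.png

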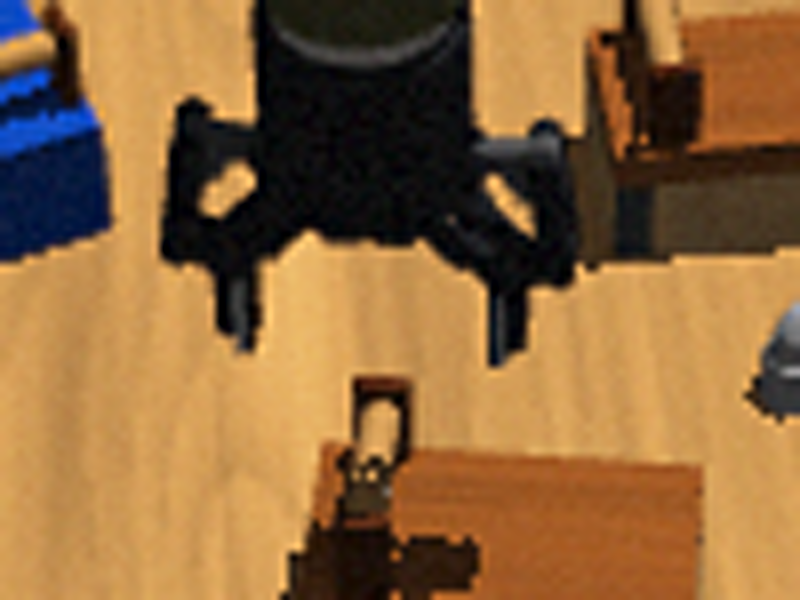

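Same geometry as before: the dowel (382,440) sits between the fingers. Grip M and lift it.

servo_tool([
  {"dx":0,"dy":3,"dz":-40,"rx":0,"ry":0,"rz":0.005,"fingers":-1},
  {"dx":0,"dy":0,"dz":-30,"rx":0,"ry":0,"rz":0,"fingers":-1},
  {"dx":0,"dy":0,"dz":-7,"rx":0,"ry":0,"rz":0,"fingers":-1},
  {"dx":0,"dy":0,"dz":0,"rx":0,"ry":0,"rz":0,"fingers":1},
  {"dx":0,"dy":0,"dz":0,"rx":0,"ry":0,"rz":0,"fingers":1},
  {"dx":0,"dy":0,"dz":0,"rx":0,"ry":0,"rz":0,"fingers":1},
  {"dx":0,"dy":0,"dz":0,"rx":0,"ry":0,"rz":0,"fingers":1},
  {"dx":0,"dy":0,"dz":0,"rx":0,"ry":0,"rz":0,"fingers":1},
])

```text
clock: 10.2
tcp_pos: [0.4643, -0.0015, 0.1426]
orientation: [-0.0, 0.763, 0.647, -0.0]
wrist_force: [-6.7, 1.4, 14.1]
finger_gap: 0.0139
```

servo_tool([
  {"dx":0.7,"dy":0,"dz":2,"rx":0,"ry":0,"rz":0,"fingers":1},
  {"dx":1,"dy":0,"dz":2,"rx":0,"ry":0,"rz":0,"fingers":1},
  {"dx":1,"dy":0,"dz":2,"rx":0,"ry":0,"rz":0,"fingers":1},
  {"dx":1,"dy":0,"dz":2,"rx":0,"ry":0,"rz":0,"fingers":1},
  {"dx":0,"dy":0,"dz":0,"rx":0,"ry":0,"rz":0,"fingers":1},
  {"dx":0,"dy":0,"dz":0,"rx":0,"ry":0,"rz":0,"fingers":1},
  {"dx":0,"dy":0,"dz":0,"rx":0,"ry":0,"rz":0,"fingers":1},
])

```text
clock: 10.9
tcp_pos: [0.4689, -0.0018, 0.1499]
orientation: [0.0, 0.763, 0.647, 0.0]
wrist_force: [1.9, -0.9, -6.0]
finger_gap: 0.0134
```

M is heavy too, at about 6 N. At most two are heavy, so R must be light. Slide M.

servo_tool([
  {"dx":0,"dy":0,"dz":-3,"rx":0,"ry":0,"rz":0,"fingers":1},
  {"dx":0,"dy":0,"dz":-3,"rx":0,"ry":0,"rz":0,"fingers":1},
  {"dx":10,"dy":0,"dz":0,"rx":0,"ry":0,"rz":0.02,"fingers":1},
  {"dx":10,"dy":0,"dz":0,"rx":0,"ry":0,"rz":0.02,"fingers":1},
  {"dx":10,"dy":0,"dz":0,"rx":0,"ry":0,"rz":0.02,"fingers":1},
  {"dx":10,"dy":0,"dz":0,"rx":0,"ry":0,"rz":0.02,"fingers":1},
  {"dx":10,"dy":0,"dz":0,"rx":0,"ry":0,"rz":0.02,"fingers":1},
  {"dx":10,"dy":0,"dz":0,"rx":0,"ry":0,"rz":0.02,"fingers":1},
])

```text
clock: 11.7
tcp_pos: [0.5296, -0.0018, 0.1438]
orientation: [-0.0, 0.722, 0.692, -0.0]
wrist_force: [-3.1, -1.1, -2.9]
finger_gap: 0.0135
```

servo_tool([
  {"dx":10,"dy":0,"dz":0,"rx":0,"ry":0,"rz":0.02,"fingers":1},
  {"dx":10,"dy":0,"dz":0,"rx":0,"ry":0,"rz":0.02,"fingers":1},
  {"dx":10,"dy":0,"dz":0,"rx":0,"ry":0,"rz":0.02,"fingers":1},
  {"dx":10,"dy":0,"dz":0,"rx":0,"ry":0,"rz":0.02,"fingers":1},
  {"dx":10,"dy":0,"dz":0,"rx":0,"ry":0,"rz":0.01,"fingers":1},
  {"dx":8,"dy":0,"dz":0,"rx":0,"ry":0,"rz":0,"fingers":1},
  {"dx":5,"dy":0,"dz":0,"rx":0,"ry":0,"rz":0,"fingers":1},
  {"dx":2,"dy":0,"dz":0,"rx":0,"ry":0,"rz":0,"fingers":1},
])

```text
clock: 12.5
tcp_pos: [0.5943, -0.0017, 0.1439]
orientation: [-0.0, 0.691, 0.723, 0.0]
wrist_force: [-4.6, -0.2, -2.0]
finger_gap: 0.0132
```

```bash
python3 look.py - -
```

```text
12.5 [ 0.5943 -0.0017  0.1439] toolY 0.046 z [ 0.  0. -1.] F [-4.59 -0.18 -2.04] [-0.14  0.44 -0.17  0.96  0.    1.39] 0.013177522346451977
```

servo_tool([
  {"dx":4,"dy":0,"dz":-0.7,"rx":0,"ry":0,"rz":0,"fingers":1},
  {"dx":4,"dy":0,"dz":0,"rx":0,"ry":0,"rz":0,"fingers":1},
  {"dx":2,"dy":0,"dz":0,"rx":0,"ry":0,"rz":0,"fingers":1},
  {"dx":2,"dy":0,"dz":0,"rx":0,"ry":0,"rz":0,"fingers":1},
  {"dx":1,"dy":0,"dz":0,"rx":0,"ry":0,"rz":0,"fingers":1},
])

```text
clock: 13.0
tcp_pos: [0.6069, -0.0017, 0.1433]
orientation: [0.0, 0.691, 0.723, 0.0]
wrist_force: [-4.3, -0.2, -1.9]
finger_gap: 0.0136
```

servo_tool([
  {"dx":1,"dy":0,"dz":0,"rx":0,"ry":0,"rz":0,"fingers":1},
  {"dx":1,"dy":0,"dz":0,"rx":0,"ry":0,"rz":0,"fingers":1},
  {"dx":0,"dy":0,"dz":0,"rx":0,"ry":0,"rz":0,"fingers":1},
])

```text
clock: 13.3
tcp_pos: [0.609, -0.0018, 0.1433]
orientation: [0.0, 0.691, 0.723, 0.0]
wrist_force: [-4.1, 0.0, -3.0]
finger_gap: 0.0137
```

servo_tool([
  {"dx":1,"dy":0,"dz":0,"rx":0,"ry":0,"rz":0,"fingers":1},
  {"dx":1,"dy":0,"dz":0,"rx":0,"ry":0,"rz":0,"fingers":1},
  {"dx":0,"dy":0,"dz":0,"rx":0,"ry":0,"rz":0,"fingers":1},
])

```text
clock: 13.6
tcp_pos: [0.6102, -0.0018, 0.1431]
orientation: [-0.0, 0.691, 0.723, -0.001]
wrist_force: [-5.7, -1.2, -2.5]
finger_gap: 0.0134
```

servo_tool([
  {"dx":1,"dy":0,"dz":0,"rx":0,"ry":0,"rz":0,"fingers":1},
  {"dx":1,"dy":0,"dz":0,"rx":0,"ry":0,"rz":0,"fingers":1},
  {"dx":0,"dy":0,"dz":0,"rx":0,"ry":0,"rz":0,"fingers":1},
])

```text
clock: 13.9
tcp_pos: [0.6104, -0.0019, 0.1428]
orientation: [-0.002, 0.691, 0.723, -0.002]
wrist_force: [-10.3, -1.1, 2.4]
finger_gap: 0.0138
```

M has met the rail. One more mm to square it, then relax, release and retreat. R is not touched.

servo_tool([
  {"dx":1,"dy":0,"dz":0,"rx":0,"ry":0,"rz":0,"fingers":1},
  {"dx":0,"dy":0,"dz":0,"rx":0,"ry":0,"rz":0,"fingers":1},
  {"dx":-2,"dy":0,"dz":-0.5,"rx":0,"ry":0,"rz":0,"fingers":1},
  {"dx":0,"dy":0,"dz":0,"rx":0,"ry":0,"rz":0,"fingers":-1},
  {"dx":0,"dy":0,"dz":0,"rx":0,"ry":0,"rz":0,"fingers":-1},
  {"dx":0,"dy":0,"dz":0,"rx":0,"ry":0,"rz":0,"fingers":-1},
  {"dx":0,"dy":0,"dz":0,"rx":0,"ry":0,"rz":0,"fingers":-1},
  {"dx":0,"dy":0,"dz":10,"rx":0,"ry":0,"rz":0,"fingers":-1},
])

```text
clock: 14.7
tcp_pos: [0.6113, -0.0017, 0.152]
orientation: [-0.001, 0.691, 0.723, -0.0]
wrist_force: [-0.2, 0.7, -0.1]
finger_gap: 0.084
```

servo_tool([
  {"dx":0,"dy":0,"dz":45,"rx":0,"ry":0,"rz":0,"fingers":-1},
  {"dx":0,"dy":0,"dz":45,"rx":0,"ry":0,"rz":0,"fingers":-1},
  {"dx":-40,"dy":0,"dz":0,"rx":0,"ry":0,"rz":0,"fingers":-1},
  {"dx":-45,"dy":0,"dz":0,"rx":0,"ry":0,"rz":0,"fingers":-1},
  {"dx":-45,"dy":0,"dz":0,"rx":0,"ry":0,"rz":0,"fingers":-1},
  {"dx":-45,"dy":0,"dz":0,"rx":0,"ry":0,"rz":0,"fingers":-1},
  {"dx":0,"dy":0,"dz":0,"rx":0,"ry":0,"rz":0,"fingers":-1},
])

```text
clock: 15.4
tcp_pos: [0.4302, -0.0007, 0.2424]
orientation: [-0.002, 0.691, 0.723, -0.002]
wrist_force: [0.7, -0.4, -0.2]
finger_gap: 0.0854
```

```bash
python3 - <<'E'
from h import *
c=read_camera('top'); d=read_camera('side')
a=cv2.resize(c['img'][120:245,185:365],(800,556),interpolation=cv2.INTER_CUBIC); cv2.imwrite('pics/f1.png',a[:,:,::-1])
a=cv2.resize(d['img'][125:275,240:410],(680,600),interpolation=cv2.INTER_CUBIC); cv2.imwrite('pics/f2.png',a[:,:,::-1])
print(env.get_state()['tcp_pos'],env.get_state()['wrist_force'])
E
```

```text
[ 0.43639145 -0.00171798  0.24393723] [ 1.70721306 -0.67351777 -0.91766055]
```

View pics/f1.png

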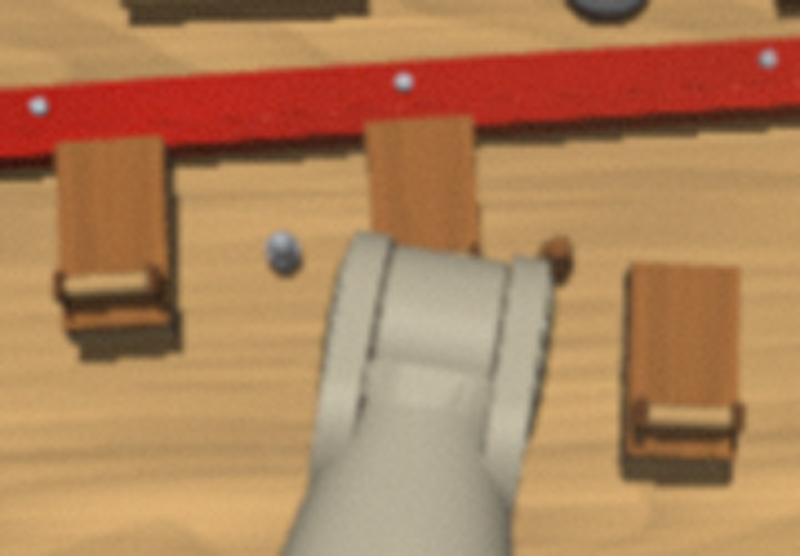

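View pics/f2.png

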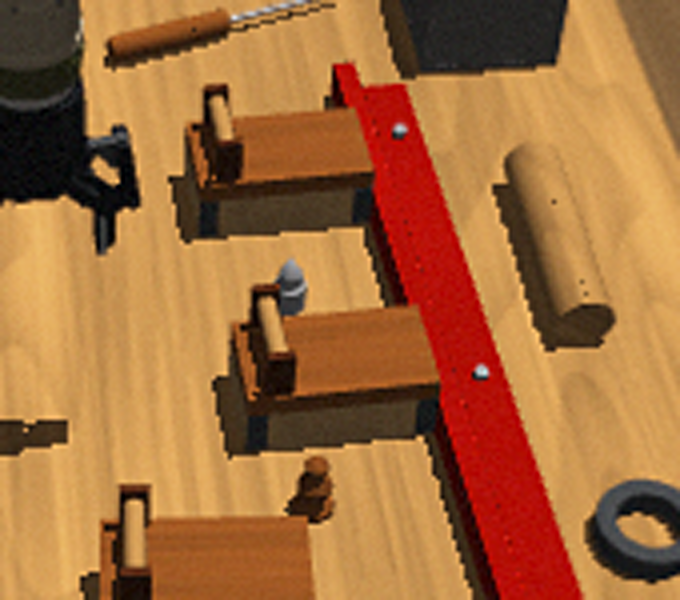

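```bash
python3 - <<'E'
from h import *
c=read_camera('top'); im=c['img']; hsv=cv2.cvtColor(im,cv2.COLOR_RGB2HSV)
red=((hsv[...,0]<5)|(hsv[...,0]>174))&(hsv[...,1]>190)&(hsv[...,2]>120)
red[:115]=0; red[165:]=0
cols=[u for u in list(range(225,262))+list(range(300,370)) if red[:,u].any()]
# sub-pixel-ish line through lower border of bright top face
p=ray(c,[(u,np.where(red[:,u])[0].max()+.5) for u in cols],.036); q=np.polyfit(p[:,1],p[:,0],1); print('rail',q,'yaw',-np.arctan(q[0]))
for n,u0,u1 in(('L',200,220),('M',270,289)):
    uv=[(u,np.where(red[:150,u])[0].max()+.5) for u in range(u0,u1)]
    P=ray(c,uv,.06); l=np.polyfit(P[:,1],P[:,0],1); print(n,'gap mm',1e3*np.mean(np.polyval(q,P[:,1])-P[:,0]),'yaw',-np.arctan(l[0]))
E
```

```text
rail [-0.03988306  0.73777191] yaw 0.03986193139703444
L gap mm -4.551531037966944 yaw -0.0335372039179724
M gap mm -3.1157715555132945 yaw 0.04335160411768243
```

```bash
python3 - <<'E'
from h import *
c=read_camera('top'); f=lambda l:np.array(l)/4.444+[185,120]-.4
for n,l in(('L',[(56,146),(163,138)]),('M',[(366,124),(472,117)])):
    P=ray(c,f(l),.06); e=P[0]-P[1]; print(n,P.round(4).tolist(),'yaw',np.arctan2(-e[0],e[1]),'gap',(.7368-.0458*P[:,1]-P[:,0]).round(4))
# gradient based far edge per column (red->brown: green channel)
g=c['img'][...,1].astype(float)
for n,u0,u1,v0,v1 in(('L',200,220,146,158),('M',270,289,142,152)):
    uv=[]
    for u in range(u0,u1):
        col=g[v0:v1,u]; lo,hi=col[:2].mean(),col[-2:].mean(); k=np.argmax(col>(lo+hi)/2); uv.append((u,v0+k-1+((lo+hi)/2-col[k-1])/(col[k]-col[k-1])))
    P=ray(c,uv,.06); l=np.polyfit(P[:,1],P[:,0],1); print(n,'yaw',-np.arctan(l[0]),np.round([a[1] for a in uv],1))
E
```

```text
L [[0.7233, 0.2841, 0.06], [0.7271, 0.1994, 0.06]] yaw 0.04464919973450859 gap [0.0005 0.0006]
M [[0.7337, 0.0395, 0.06], [0.7371, -0.0439, 0.06]] yaw 0.04072429067302213 gap [0.0013 0.0017]
L yaw 0.03982712780181731 [151.2 151.3 151.2 151.2 151.1 150.9 150.8 150.8 150.9 150.8 150.7 150.5
 150.4 150.4 150.2 150.2 150.2 150.1 150.1 150. ]
M yaw 0.04192058954225231 [146.7 146.6 146.5 146.4 146.4 146.2 146.2 146.1 146.1 146.1 146.  145.8
 145.7 145.8 145.7 145.6 145.7 145.5 145.4]
```

Both boxes are square (about 0.04 rad, like the rail) and flush. Before handing in I'll feel R, since 45 s are left, rather than trust the deduction alone.

servo_tool([
  {"dx":9,"dy":-38,"dz":0,"rx":0,"ry":0,"rz":-0.021,"fingers":-1},
  {"dx":9,"dy":-38,"dz":0,"rx":0,"ry":0,"rz":-0.021,"fingers":-1},
  {"dx":9,"dy":-38,"dz":0,"rx":0,"ry":0,"rz":-0.021,"fingers":-1},
  {"dx":9,"dy":-38,"dz":0,"rx":0,"ry":0,"rz":-0.021,"fingers":-1},
  {"dx":9,"dy":-38,"dz":0,"rx":0,"ry":0,"rz":-0.021,"fingers":-1},
  {"dx":8,"dy":-3,"dz":-22,"rx":0,"ry":0,"rz":0,"fingers":-1},
  {"dx":0,"dy":0,"dz":0,"rx":0,"ry":0,"rz":0,"fingers":-1},
  {"dx":0,"dy":0,"dz":0,"rx":0,"ry":0,"rz":0,"fingers":-1},
])

```text
clock: 16.4
tcp_pos: [0.49, -0.1947, 0.2202]
orientation: [-0.001, 0.728, 0.686, -0.0]
wrist_force: [0.2, 0.2, -0.1]
finger_gap: 0.0855
```

servo_tool([
  {"dx":0,"dy":0,"dz":-40,"rx":0,"ry":0,"rz":0,"fingers":-1},
  {"dx":0,"dy":0,"dz":-30,"rx":0,"ry":0,"rz":0,"fingers":-1},
  {"dx":0,"dy":0,"dz":-7,"rx":0,"ry":0,"rz":0,"fingers":-1},
  {"dx":0,"dy":0,"dz":0,"rx":0,"ry":0,"rz":0,"fingers":1},
  {"dx":0,"dy":0,"dz":0,"rx":0,"ry":0,"rz":0,"fingers":1},
  {"dx":0,"dy":0,"dz":0,"rx":0,"ry":0,"rz":0,"fingers":1},
  {"dx":0,"dy":0,"dz":0,"rx":0,"ry":0,"rz":0,"fingers":1},
  {"dx":0,"dy":0,"dz":0,"rx":0,"ry":0,"rz":0,"fingers":1},
])

```text
clock: 17.2
tcp_pos: [0.49, -0.195, 0.1449]
orientation: [0.001, 0.728, 0.686, 0.0]
wrist_force: [-4.9, 1.9, 14.9]
finger_gap: 0.0134
```

servo_tool([
  {"dx":0.7,"dy":0,"dz":2,"rx":0,"ry":0,"rz":0,"fingers":1},
  {"dx":1,"dy":0,"dz":2,"rx":0,"ry":0,"rz":0,"fingers":1},
  {"dx":1,"dy":0,"dz":2,"rx":0,"ry":0,"rz":0,"fingers":1},
  {"dx":1,"dy":0,"dz":2,"rx":0,"ry":0,"rz":0,"fingers":1},
  {"dx":0,"dy":0,"dz":0,"rx":0,"ry":0,"rz":0,"fingers":1},
  {"dx":0,"dy":0,"dz":0,"rx":0,"ry":0,"rz":0,"fingers":1},
  {"dx":0,"dy":0,"dz":0,"rx":0,"ry":0,"rz":0,"fingers":1},
])

```text
clock: 17.9
tcp_pos: [0.4934, -0.1947, 0.1516]
orientation: [-0.0, 0.728, 0.686, -0.0]
wrist_force: [-0.2, 0.2, -1.8]
finger_gap: 0.0133
```

R is light, as expected (1.8 N). Set it down, release and rise.

servo_tool([
  {"dx":-1.7,"dy":0,"dz":-4,"rx":0,"ry":0,"rz":0,"fingers":1},
  {"dx":-2,"dy":0,"dz":-3.5,"rx":0,"ry":0,"rz":0,"fingers":1},
  {"dx":0,"dy":0,"dz":0,"rx":0,"ry":0,"rz":0,"fingers":-1},
  {"dx":0,"dy":0,"dz":0,"rx":0,"ry":0,"rz":0,"fingers":-1},
  {"dx":0,"dy":0,"dz":0,"rx":0,"ry":0,"rz":0,"fingers":-1},
  {"dx":0,"dy":0,"dz":0,"rx":0,"ry":0,"rz":0,"fingers":-1},
  {"dx":0,"dy":0,"dz":15,"rx":0,"ry":0,"rz":0,"fingers":-1},
  {"dx":0,"dy":0,"dz":40,"rx":0,"ry":0,"rz":0,"fingers":-1},
])

```text
clock: 18.7
tcp_pos: [0.4877, -0.1936, 0.1963]
orientation: [-0.004, 0.728, 0.686, -0.001]
wrist_force: [0.8, 0.2, 0.5]
finger_gap: 0.0852
```

servo_tool([
  {"dx":0,"dy":0,"dz":45,"rx":0,"ry":0,"rz":0,"fingers":-1},
  {"dx":-45,"dy":0,"dz":10,"rx":0,"ry":0,"rz":0,"fingers":-1},
  {"dx":-20,"dy":-45,"dz":0,"rx":0,"ry":0,"rz":0,"fingers":-1},
  {"dx":-20,"dy":-45,"dz":0,"rx":0,"ry":0,"rz":0,"fingers":-1},
  {"dx":-20,"dy":-45,"dz":0,"rx":0,"ry":0,"rz":0,"fingers":-1},
  {"dx":0,"dy":0,"dz":0,"rx":0,"ry":0,"rz":0,"fingers":-1},
  {"dx":0,"dy":0,"dz":0,"rx":0,"ry":0,"rz":0,"fingers":-1},
])

```text
clock: 19.4
tcp_pos: [0.384, -0.3307, 0.254]
orientation: [-0.0, 0.729, 0.685, 0.0]
wrist_force: [0.4, -0.0, 0.3]
finger_gap: 0.0854
```

```bash
python3 - <<'E'
from h import *
c=read_camera('top'); d=read_camera('side')
a=cv2.resize(c['img'][115:240,185:365],(640,444),interpolation=cv2.INTER_CUBIC)[:,:400]; b=cv2.resize(d['img'][125:300,235:410],(400,400),interpolation=cv2.INTER_CUBIC)
cv2.imwrite('pics/f3.png',np.hstack([a[:400],b])[:,:,::-1])
s=env.get_state();print(s['tcp_pos'],s['wrist_force'],s['clock'])
E
```

```text
[ 0.38482819 -0.32901518  0.25403836] [ 0.87561362 -0.36041883 -0.90183641] 19.5
```

View pics/f3.png

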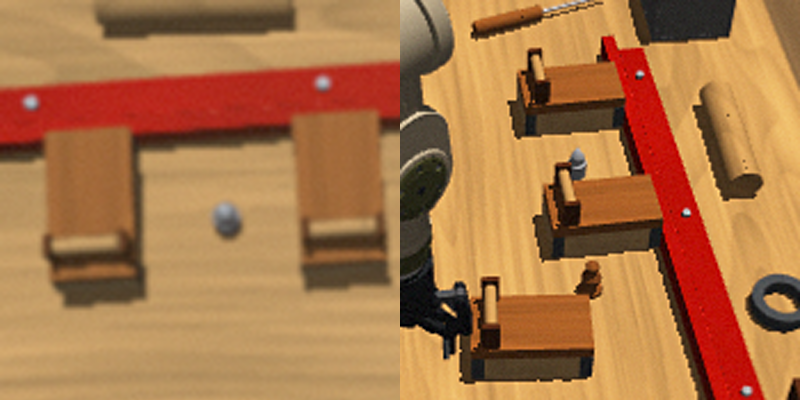

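Both heavy boxes are at the rail (lids meet it at 88,130 and 335,112 on the left half), R stands in its place, and the bystanders are untouched.

```bash
python3 -c "
from workcell import job
print(job.hand_in())"
```

```text
the job is handed in; nothing more can be done
None
```

The job is done and handed in at about 19.5 s of the 61 s allowed. The two heavy boxes are flush against the rail and the light one is back where it stood.

| Box | Handle force when lifted about 7 mm | What I did |
|---|---|---|
| Left | about 6.7 N (heavy) | Turned it square to the rail, slid it to contact and let go |
| Middle | about 6.0 N (heavy) | Turned it square to the rail, slid it to contact and let go |
| Right | 1.8 N (light) | Set it down again in place |

**Last checks:**
- **Alignment:** the far edges of both heavy boxes measure a yaw of about 0.04 rad, like the rail's 0.040–0.046.
- **Gap to the rail:** hand-picked lid corners gave 0.5–1.7 mm. These were measured before I felt the right box; the final picture showed no change.
- **Light box and bystanders:** the right box and both small bystanders between the boxes look unmoved by eye. I did not measure this.
- **Gripper:** it is open and clear of everything.

**Checks that disagreed:**
- **Rail position:** my first rail fit was 12 mm too far, because it followed the top edge instead of the bottom one. The left box therefore met the rail early, and the wrist force briefly reached 24.7 N before I backed off. Bench friction carried part of that, so I take the force on the rail to have stayed under the 25 N limit, but it was close.
- **Colour-mask check:** this rough check gave gaps of −3 to −5 mm and a yaw of −0.03 rad for the left box. A finer edge fit put that yaw at +0.04, and the hand-picked corners put the gaps slightly positive.

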